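# Load the tube block on the orbital shaker

## Task

Load the aluminium tube block onto the orbital shaker: set it down gently, flat on the deck, then slide it sideways so that its foot goes under the retaining lip and on against the sprung pressure bar until the spring latch pin snaps up behind it, and leave it locked there. Feel your way: push no harder than it needs, do not ram it into the retaining block, and leave the other things on the bench alone.

Things in the scene. Friction and masses are not known exactly. Their poses are not given: they have to be found in the camera images.
- block_center (a point): Centre of the loose 24-place aluminium tube block, 0.47 to 0.66 kg, 25 mm above its underside. Foot plate 86 (x) x 128 (y) x 8 mm (z) under a body 56 (x) x 94 (y) x 42 mm (z), both centred; tube caps stand 3 mm higher. Grip the body across its 56 mm width (x), finger tips above the foot. z up, y along its length. Either end may go in first.
- shaker: White orbital shaker, fixed to the bench, about 240 (x) x 205 (y) mm, sloping panel at its -x side. Origin on the bench under its middle. In mid-play deck_home lies 20 mm to +x and 8 mm to +y of it. The drive is delicate: a push, squeeze or drop of more than 40 N on it harms it.
- deck_home (a point): On the deck's top face (86 mm above the bench), under the block's centre when locked. z up, +y the way the block slides in. Deck 118 mm wide (x), y = -98 to +80. With the drive off the deck floats: about 1 N shifts it, up to 8 mm along x and y from its middle, and it may stand anywhere in that play now. A block dragged over it (some 2 to 4 N) takes it along to the end of the play.
- lip_edge (a point): Middle of the free edge of the steel retaining lip at the deck's +y end, 52 mm to +y of deck_home and 15 mm above the deck (axes as deck_home). Lip underside 10 mm above the deck. Cheeks 89.4 mm apart under it; 10 mm high guide plates splay out before them from y = +34 (102 mm apart there). To clear the lip set the block down with its centre at y = -15 to -22 of deck_home.
- retainer: Steel retaining block on the deck's +y end: wall, lip, cheeks, guides. Origin at the foot of the wall that ends the pocket, y = +66 of deck_home, same axes. Before the wall a sprung rubber-faced bar, free face at y = +61: 1.5 N to start it, 1.2 N more per mm, 5 N where the latch snaps up (foot's front at y = +64), 7.5 N at the wall; drag comes on top. Ramming the retainer with over 15 N bends it.
- latch_top (a point): Top of the spring latch pin, a steel pin 12 mm thick that stands 6 mm out of the deck at x = 0, y = -70 mm of deck_home; z up. The foot presses it level with the deck when set down over it (1.4 N). When the foot's rear edge has passed y = -64 it snaps up behind it and keeps the block, which the bar pushes back against it.
- latch (a joint): How far the latch pin is pressed down, m: 0 standing up, 0.006 level with the deck.
- dish_stack (a point): Loose stack of four culture dishes, 90 mm across and 58 mm high; leave alone. The point is on its axis, half-way up.
- pot (a point): Loose specimen pot with a white lid, 63 mm across and 63 mm high; leave alone. The point is on its axis, half-way up.
- tube_rack (a point): Loose grey plastic tube rack with tall capped tubes, 100 x 210 mm and 92 mm high; leave alone. The point is at its centre, 25 mm above the bench; its long side is along y.
Not all that is in view belongs to the job. Leave any green look-alike of the part that bears block_center alone.

How it is judged:
By the outcome, as a careful person would: the job done as asked, in the order asked, and still so for the second after the job is handed in, with the robot touching nothing.
It also fails if it takes over 61 s, if anything falls off the work surface, if the arm or the gripper's body presses on something with over 40 N, if the wrist force passes 120 N, or if a joint passes its speed limit or range.

## Robot

A 6-joint arm with a two-finger parallel gripper is mounted at the origin on the work surface. World frame = base frame: x ahead of the robot, y to its left, z up, the work surface at z = 0. Lengths are in m, angles in rad, forces in N, time in s.
With the tool pointing down it reaches from about 0.275 to 0.825 m from the base axis. Payload 5.2 kg.
Tool frame: the origin (TCP) lies at the very end of the fingers, on their centre line; the grasp point (between the pads) lies r.grasp_offset behind it (r.grasp_offset is the distance from the TCP to the grasp point, in m); z points along the fingers, x is the direction in which the jaws open and shut, and the axes are right-handed (so a half turn about z gives the same grasp; the last joint's range is limited). The gripper opens to 93 mm and grips with 3 to 60 N. Pads are 15 mm wide; open, the fingers measure 128 mm over their backs; the gripper's body (75 mm by 188 mm) begins 65 mm behind the grasp point.
Start: joints at [-1.41, 0.259, 1.535, -0, 1.348, -0.203], TCP at [0.196, -0.514, 0.219] pointing down, gripper open.
Joint ranges: [-3.14, 3.14], [-0.91, 2.08], [0.19, 2.58], [-1.22, 4.36], [0.22, 2.71], [-3.12, 3.12]. Speed limits (rad/s): [2.57, 2.57, 3.14, 3.14, 3.14, 3.14].

## Interface

Orientations are given as a unit quaternion [x, y, z, w].
In Python, from rig import r, snapshot gives the robot as it stands.
- The arm moves only by the shell command python3 -m handwheel 'ROWS' [FORCE]. ROWS is JSON, a list of rows, each an object with "twist": the turn, a rotation vector about the world's x, y, z in degrees, a list of three; "dp": the shift along the world's x, y, z in cm, a list of three; "grip": the finger opening in cm, from 0 to 9.3. In form: [{"twist": [ax, ay, az], "dp": [dx, dy, dz], "grip": grip}, ...]. A call has exactly 10 rows; each row shifts and turns the commanded pose from where the row before left it; what a row does not reach is not made up. A row lasts 1/8 s, in which the tool goes at most 62.5 mm and 10.7 degrees, less where a joint would pass 70% of its speed; a pose out of reach is approached as far as the arm can. A call with a gripper value outside its range is refused whole. The fingers move at their own pace and stop on an object; FORCE is the grip in N (left out, the last holds). Time passes only in rows, so rows that do not move let the fingers close, or fill a call up. It gives the time, the measured TCP pose, the force and the opening at its end, in the units of the state.
- r.get_obs(): the state, without advancing time (a new reading comes with each control period).
- snapshot(name): name is "scene" or "top"; returns a dict with "frame" (384x512x3 uint8, red, green, blue), "fov_y" (degrees; the focal length in pixels is half the picture's height over the tangent of half this angle, whatever the lens; pixels are square), "cx", "cy" (the principal point, pixels), "origin" and "rotation" of the camera in the world. Camera axes: x right, y down, z forward; pixel columns grow to the right and rows downward; lengths in m; the calibration is good to about 2 mm. A picture is of the moment at which its call begins. There is no depth.
- r.sign_off(): hands the job in, once; it reports no verdict.
The state is a dict: "t": time; "joints": joint angles; "joint_vel": joint speeds; "joint_efforts": joint torques, N m; "eef_pos": TCP position; "ee_rot": TCP orientation; "contact_force": force on the tool from outside, world axes, zero at the start; "wrist_torque": the same for the moment, N m; "opening": opening from 0.0 (shut) to 1.0 (fully open).
Only numpy, scipy, OpenCV 4.12 (cv2) and the standard library are available. Lean on these libraries where they do the work, as an engineer would, in place of code of your own. Each camera call takes 0.05 s, during which the arm holds its last target.

## Working session

There is one attempt and no reset: what is moved stays moved. The work goes in short steps, Python scripts to look and compute and a shell command to move; the robot and the scene stay as the last step left them, time stands still between calls to the robot, and variables do not carry over. Pictures are saved under pics/ and viewed, and the job is handed in when it is done.

```bash
ls; mkdir -p pics; python3 - <<'E'
from rig import r, snapshot
import cv2,numpy as np
o=r.get_obs();print({k:np.round(v,3).tolist() for k,v in o.items()},r.grasp_offset)
for n in("scene","top"):
    s=snapshot(n);cv2.imwrite(f"pics/{n}0.png",s["frame"][:,:,::-1])
    np.savez(f"pics/{n}0.npz",**s)
    print(n,s["fov_y"],s["cx"],s["cy"],np.round(s["origin"],4).tolist(),np.round(s["rotation"],4).tolist())
E
```

```text
pics
{'t': 0.0, 'joints': [-1.41, 0.259, 1.536, 0.0, 1.348, -0.203], 'joint_vel': [-0.001, 0.002, -0.002, -0.0, 0.0, -0.0], 'joint_efforts': [0.0, -43.731, -28.4, 0.072, 0.042, -0.0], 'eef_pos': [0.196, -0.513, 0.218], 'ee_rot': [0.823, -0.568, -0.001, -0.001], 'contact_force': [-0.486, -0.172, -0.323], 'wrist_torque': [-0.02, 0.026, 0.009], 'opening': 0.999} 0.0188
scene 51.82011828706791 257.2259677183024 194.50571595365057 [1.2383, -0.8833, 0.7898] [0.833, 0.275, -0.1584, -0.4533]
top 46.63030840867839 258.27363435871354 198.72346590039984 [0.3657, -0.0226, 1.4729] [-0.7026, 0.706, -0.0682, 0.0571]
```

View pics/scene0.png

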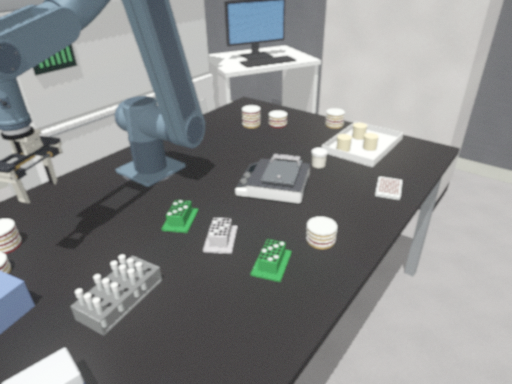

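View pics/top0.png

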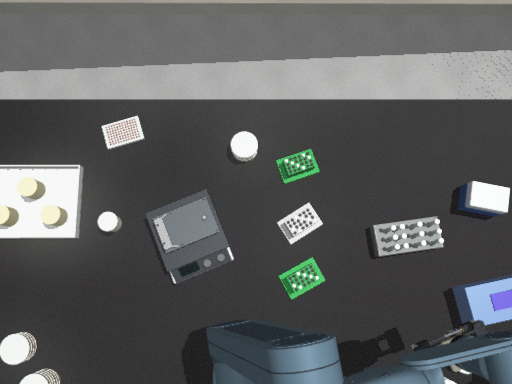

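The candidates in the top view are the silver block (300,223), the green look-alikes (298,166) and (302,278), and a flat red and white plate (123,132). Only the silver one fits "aluminium tube block". I'll enlarge it and the shaker to check.

```bash
cat > h.py <<'E'
import numpy as np,cv2
from scipy.spatial.transform import Rotation as R
def load(f): return dict(np.load(f))
def fl(s): return 192/np.tan(np.radians(float(s["fov_y"]))/2)
def rot(s): return R.from_quat(s["rotation"]).as_matrix()
def ray(s,px,z):
    px=np.atleast_2d(px).astype(float);f=fl(s)
    d=np.c_[(px[:,0]-s["cx"])/f,(px[:,1]-s["cy"])/f,np.ones(len(px))]@rot(s).T
    return s["origin"]+d*((z-s["origin"][2])/d[:,2])[:,None]
def proj(s,P):
    c=(np.atleast_2d(P)-s["origin"])@rot(s)
    return c[:,:2]/c[:,2:]*fl(s)+[s["cx"],s["cy"]]
def crop(s,x,y,w,h,k,fn):
    cv2.imwrite(fn,cv2.resize(s["frame"][y:y+h,x:x+w,::-1],None,fx=k,fy=k,interpolation=cv2.INTER_CUBIC))
E
python3 - <<'E'
from h import *
t=load("pics/top0.npz");s=load("pics/scene0.npz")
print(ray(t,[[300,223],[190,236]],0.0),proj(s,ray(t,[[300,223]],0.02)))
a=t["frame"][195:250,265:335];b=t["frame"][185:285,140:240]
A=cv2.resize(a,(400,314),interpolation=cv2.INTER_CUBIC);B=cv2.resize(b,(400,400),interpolation=cv2.INTER_CUBIC)
im=np.zeros((400,800,3),np.uint8);im[:314,:400]=A;im[:,400:]=B
cv2.imwrite("pics/c1.png",im[:,:,::-1])
a=s["frame"][205:265,195:255];b=s["frame"][145:210,230:320]
im=np.zeros((400,800,3),np.uint8);im[:360,:360]=cv2.resize(a,(360,360),interpolation=cv2.INTER_CUBIC);im[:289,400:]=cv2.resize(b,(400,289),interpolation=cv2.INTER_CUBIC)
cv2.imwrite("pics/c2.png",im[:,:,::-1])
E
```

```text
[[ 0.54713958 -0.18512512  0.        ]
 [ 0.50554777  0.1796292   0.        ]] [[218.50990425 233.93843721]]
```

View pics/c1.png

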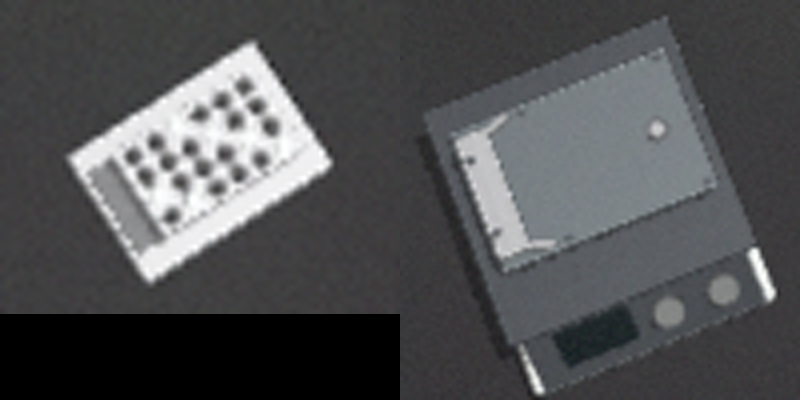

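View pics/c2.png

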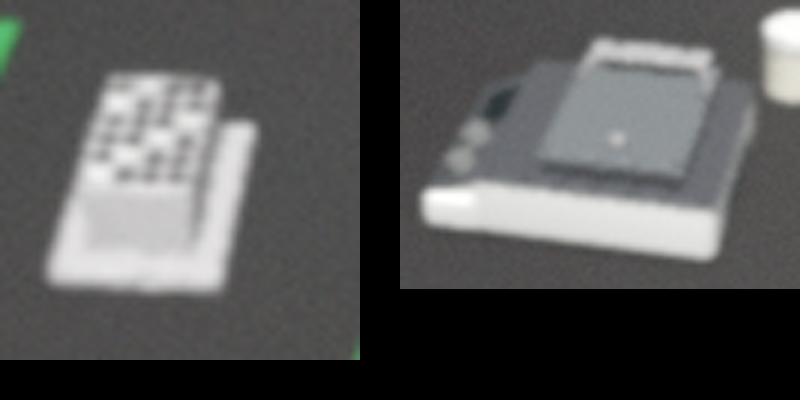

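The crop confirms the silver block: aluminium body with a wide foot on the bench. The deck shows its retainer on the left (+y side, lip edge near (165,227)) and its latch pin at about (204,217). Next I'll measure these.

```bash
cat > meas.py <<'E'
from h import *
def rect(s,mask,z):
    c=max(cv2.findContours(mask.astype(np.uint8),cv2.RETR_EXTERNAL,cv2.CHAIN_APPROX_NONE)[0],key=cv2.contourArea)
    P=ray(s,c[:,0,:],z)[:,:2]
    # contour lies on pixel centres inside: rect then half a pixel
    (cx,cy),(w,h),a=cv2.minAreaRect((P*1000).astype(np.float32))
    px=1000*np.linalg.norm(ray(s,[[256,192]],z)-ray(s,[[257,192]],z))
    w+=px;h+=px
    if w>h: yaw=a-90
    else: yaw=a
    yaw=(yaw+90)%180-90
    return (cx,cy),(min(w,h),max(w,h)),yaw
E
python3 - <<'E'
from meas import *
t=load("pics/top0.npz");g=t["frame"].astype(int)
gray=g.mean(2)
roi=np.zeros(gray.shape,bool);roi[198:248,270:330]=1
m=(gray>120)&roi
print("foot",rect(t,m,0.006))
print(gray[217,140:225].astype(int)); print(gray[215:260:3,185].astype(int))
roi=np.zeros(gray.shape,bool);roi[190:258,148:225]=1
m=(gray>94)&roi
cv2.imwrite("pics/m.png",cv2.resize(m[185:285,140:240].astype(np.uint8)*255,(600,600),interpolation=0))
print("deck",rect(t,m,0.086))
# pin
cx=np.array([[204,217]])
p=g[212:222,199:210].mean(2);yy,xx=np.nonzero(p>p.max()-30);print("pin px",xx.mean()+199,yy.mean()+212,p.max())
print(ray(t,[[xx.mean()+199,yy.mean()+212]],0.092))
E
```

```text
foot ((547.1328735351562, -183.43421936035156), (np.float64(92.00060986456931), np.float64(133.20783947882714)), 31.969554901123047)
[ 61  61  62  60  60  60  69  94  89  88  88  89  89  88  86 107 119 122
 125 126 158 179 181 148 116 120 125 126 124 125 123 126 128 127 127 129
 127 124 129 127 127 128 126 129 128 126 125 126 129 128 129 128 131 130
 130 130 130 128 127 132 129 126 149 196 198 190 130 122 131 131 130 129
 134 125  90  96  94  89  56  59  61  59  62  62  59]
[130 129 125 130 128 126 129 130 129 130  82  93  95  92  94]
deck ((513.3414306640625, 168.64109802246094), (np.float64(178.91912233037093), np.float64(194.11136781376936)), 22.378517150878906)
pin px 204.0 216.71428571428572 198.0
[[0.55685372 0.12464848 0.092     ]]
```

View pics/m.png

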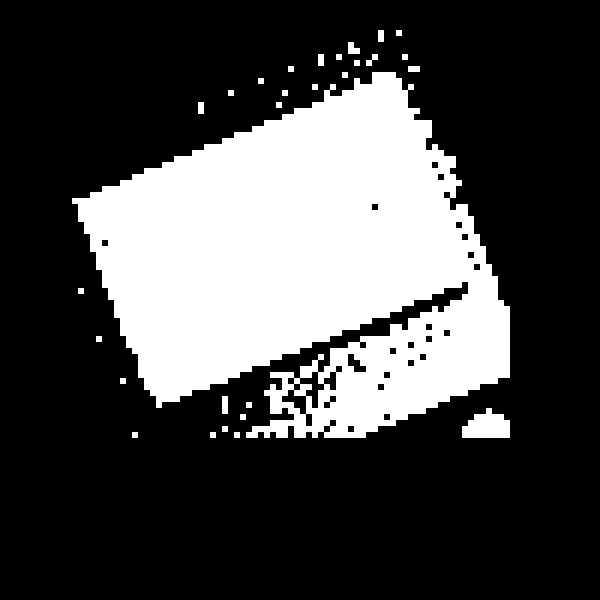

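```bash
cat >> meas.py <<'E'
def sides(s,c,yaw,w,h,z,bg=None,it=3,trim=.75,rng=9,verbose=True):
    """refine rectangle: c (m), x-width w, y-length h (m), at height z, via half-crossings on 4 sides"""
    g=cv2.GaussianBlur(s["frame"].mean(2).astype(np.float32),(0,0),0.7)
    c=np.array(c,float);yaw=np.radians(yaw)
    for _ in range(it):
        ex=np.array([np.cos(yaw),np.sin(yaw)]);ey=np.array([-ex[1],ex[0]])
        L=[]
        for n,t,hn,ht in((ex,ey,w/2,h/2),(-ex,ey,w/2,h/2),(ey,ex,h/2,w/2),(-ey,ex,h/2,w/2)):
            us=np.linspace(-ht*trim,ht*trim,25);ds=np.linspace(-rng,rng,37)/1000
            pts=c+us[:,None,None]*t+(hn+ds)[None,:,None]*n
            P=np.c_[pts.reshape(-1,2),np.full(us.size*ds.size,z)]
            q=proj(s,P).astype(np.float32).reshape(us.size,ds.size,2)
            v=cv2.remap(g,q[...,0],q[...,1],cv2.INTER_LINEAR)
            gr=np.abs(np.gradient(v,axis=1));w2=np.clip(gr-0.4*gr.max(1,keepdims=True),0,None)
            off=(w2*ds).sum(1)/w2.sum(1)
            k=np.abs(off-np.median(off))<.0015
            a,b=np.polyfit(us[k],off[k],1);L.append((b,a,k.sum()))
        b=np.array(L)
        c=c+ex*(b[0,0]-b[1,0])/2+ey*(b[2,0]-b[3,0])/2
        # slopes -> rotation: side n,t : offset = a*u
        rots=[-b[0,1],b[1,1],b[2,1],-b[3,1]]
        yaw+=np.average(rots,weights=[h,h,w,w])
    W=w+b[0,0]+b[1,0];H=h+b[2,0]+b[3,0]
    if verbose: print("c",np.round(c,4),"yaw",round(np.degrees(yaw),2),"W,H",round(W,4),round(H,4),"rots",np.round(np.degrees(rots),1),b[:,2])
    return c,np.degrees(yaw)
E
python3 - <<'E'
from meas import *
t=load("pics/top0.npz")
for z in(0.008,0.004): sides(t,(.547,-.1834),32,.086,.128,z)
# deck: centre is y=-9 of home
for z in(0.086,): c,y=sides(t,(.513,.1686),22.4-0,.118,.178,z)
P=ray(t,[[207,197],[218.75,231.25],[166.25,252.5],[153.75,218.75]],.086);print(P, P.mean(0),np.linalg.norm(np.diff(P,axis=0),axis=1))
E
```

```text
c [ 0.5468 -0.1826] yaw 31.95 W,H 0.0865 0.1295 rots [ 0.1 -0.1  0.  -0.1] [25. 25. 25. 25.]
c [ 0.5473 -0.183 ] yaw 31.96 W,H 0.0867 0.1299 rots [ 0.1 -0.1  0.1 -0.1] [25. 25. 25. 25.]
c [0.5124 0.1712] yaw 23.71 W,H 0.1207 0.1816 rots [-0.8  0.8 -0.7  0.8] [10.  7. 20. 20.]
[[0.62048037 0.11678242 0.086     ]
 [0.51177518 0.07868219 0.086     ]
 [0.44675288 0.23990236 0.086     ]
 [0.55191642 0.2820278  0.086     ]] [0.53273121 0.17934869 0.086     ] [0.11518874 0.17383855 0.1132869 ]
```

```bash
python3 - <<'E'
from meas import *
t=load("pics/top0.npz")
c,y=sides(t,(.533,.1795),21.5,.118,.178,.086,trim=.7,rng=8)
def loc(c,y,p):
    a=np.radians(y);return np.array([[np.cos(a),np.sin(a)],[-np.sin(a),np.cos(a)]])@(np.asarray(p)[:2]-c)
a=np.radians(y);ey=np.array([-np.sin(a),np.cos(a)]);home=c+ey*.009
print("home",home)
pin=ray(t,[[204,216.7]],.092)[0]
print("pin local (want 0,-.070)",loc(home,y,pin))
# lip edge: profile along local y at z .101
g=t["frame"].mean(2).astype(np.float32);ex=np.array([np.cos(a),np.sin(a)])
for u in(-.03,-.015,0,.015,.03):
    ds=np.linspace(.03,.075,31);P=home+u*ex+ds[:,None]*ey
    q=proj(t,np.c_[P,np.full(31,.101)]).astype(np.float32)[None]
    v=cv2.remap(g,q[...,0],q[...,1],1)[0];gr=np.gradient(v);i=gr.argmax();print(u,"lip edge y",ds[i],v.astype(int)[::3])
# shaker body
roi=np.zeros(g.shape,bool);roi[180:290,140:240]=1
m=(g>76)&roi;m=cv2.morphologyEx(m.astype(np.uint8),cv2.MORPH_OPEN,np.ones((3,3)))
print(rect(t,m,.07),rect(t,m,.05))
E
```

```text
c [0.5342 0.1821] yaw 22.43 W,H 0.1172 0.1784 rots [ 0.1 -0.   0.5  0.3] [23. 23. 25. 25.]
home [0.5307259  0.19044377]
pin local (want 0,-.070) [-0.00091225 -0.07080334]
-0.03 lip edge y 0.0525 [128 129 126 126 126 161 194 195 181 129 115]
-0.015 lip edge y 0.051000000000000004 [128 126 129 126 126 172 193 196 193 192 202]
0 lip edge y 0.051000000000000004 [127 126 127 127 121 167 195 196 192 193 194]
0.015 lip edge y 0.0525 [127 124 126 124 125 157 193 195 194 191 182]
0.03 lip edge y 0.075 [125 126 127 125 126 162 192 197 180 112 146]
((499.33685302734375, 171.52850341796875), (np.float64(209.71668509599968), np.float64(245.26162222978874)), -67.75032234191895) ((501.24249267578125, 174.2965545654297), (np.float64(212.70651651324067), np.float64(248.75821329058442)), -67.75032043457031)
```

Measured:
- **Block:** centre at (0.547, -0.183), yaw 32.0°. The foot measures 86.5 x 129.5 mm against 86 x 128.
- **deck_home:** (0.531, 0.190), yaw 22.4°. The pin comes out at local (-1, -71) and the lip edge at +51 to 52.5, both matching the description.

Now I'll move above the block.

```bash
python3 -m handwheel '[{"twist":[0,0,10.1],"dp":[3.5,3.3,0],"grip":9.3},{"twist":[0,0,10.1],"dp":[3.5,3.3,0],"grip":9.3},{"twist":[0,0,10.1],"dp":[3.5,3.3,0],"grip":9.3},{"twist":[0,0,10.1],"dp":[3.5,3.3,0],"grip":9.3},{"twist":[0,0,10.1],"dp":[3.5,3.3,0],"grip":9.3},{"twist":[0,0,10.1],"dp":[3.5,3.3,0],"grip":9.3},{"twist":[0,0,10.1],"dp":[3.5,3.3,0],"grip":9.3},{"twist":[0,0,10.1],"dp":[3.5,3.3,0],"grip":9.3},{"twist":[0,0,10.1],"dp":[3.5,3.3,0],"grip":9.3},{"twist":[0,0,10.1],"dp":[3.5,3.3,0],"grip":9.3}]' 25
cat > st.py <<'E'
from h import *
from rig import r
def st(h=None):
    o=r.get_obs();M=R.from_quat(o["ee_rot"]).as_matrix()
    yaw=np.degrees(np.arctan2(M[1,0],M[0,0]))
    print("t",round(float(o["t"]),2),"p",np.round(o["eef_pos"],4),"yaw",round(yaw,2),"z",np.round(M[:,2],4),"F",np.round(o["contact_force"],2),"T",np.round(o["wrist_torque"],2),"op",round(float(o["opening"])*93,1))
    return o
if __name__=="__main__": st()
E
python3 st.py
```

```text
t: 1.35
eef_pos: [0.5465, -0.1826, 0.2183]
ee_rot: [0.961, 0.277, -0.0, -0.0]
contact_force: [0.2, -0.3, -0.4]
opening: 0.998
t 1.35 p [ 0.5465 -0.1826  0.2183] yaw 32.18 z [-7.e-04  3.e-04 -1.e+00] F [ 0.19 -0.26 -0.42] T [-0.06 -0.12 -0.01] op 92.8
```

```bash
python3 -m handwheel '[{"twist":[0,0,-0.2],"dp":[0,0,-3],"grip":9.3},{"twist":[0,0,0],"dp":[0,0,-4],"grip":9.3},{"twist":[0,0,0],"dp":[0,0,-4],"grip":9.3},{"twist":[0,0,0],"dp":[0,0,-3],"grip":9.3},{"twist":[0,0,0],"dp":[0,0,-2],"grip":9.3},{"twist":[0,0,0],"dp":[0,0,-1.5],"grip":9.3},{"twist":[0,0,0],"dp":[0,0,-1.2],"grip":9.3},{"twist":[0,0,0],"dp":[0,0,-1],"grip":9.3},{"twist":[0,0,0],"dp":[0,0,-0.7],"grip":9.3},{"twist":[0,0,0],"dp":[0,0,0],"grip":9.3}]' 25
python3 -m handwheel '[{"twist":[0,0,0],"dp":[0,0,0],"grip":8},{"twist":[0,0,0],"dp":[0,0,0],"grip":7},{"twist":[0,0,0],"dp":[0,0,0],"grip":6},{"twist":[0,0,0],"dp":[0,0,0],"grip":5},{"twist":[0,0,0],"dp":[0,0,0],"grip":5},{"twist":[0,0,0],"dp":[0,0,0],"grip":5},{"twist":[0,0,0],"dp":[0,0,0],"grip":5},{"twist":[0,0,0],"dp":[0,0,0],"grip":5},{"twist":[0,0,0],"dp":[0,0,0],"grip":5},{"twist":[0,0,0],"dp":[0,0,0],"grip":5}]' 25; python3 st.py
```

```text
t: 2.6
eef_pos: [0.5455, -0.1839, 0.0144]
ee_rot: [0.962, 0.273, -0.0, -0.0]
contact_force: [0.2, -0.7, 0.4]
opening: 1.003
t: 3.85
eef_pos: [0.5461, -0.1841, 0.0149]
ee_rot: [0.962, 0.273, 0.0, 0.0]
contact_force: [3.3, 0.6, 1.5]
opening: 0.604
t 3.85 p [ 0.5461 -0.1841  0.0149] yaw 31.64 z [ 8.e-04 -2.e-04 -1.e+00] F [3.26 0.63 1.54] T [ 0.38 -0.85  0.02] op 56.2
```

```bash
python3 -m handwheel '[{"twist":[0,0,0],"dp":[0,0,0.5],"grip":5},{"twist":[0,0,0],"dp":[0,0,1.5],"grip":5},{"twist":[0,0,0],"dp":[0,0,2],"grip":5},{"twist":[0,0,0],"dp":[0,0,2],"grip":5},{"twist":[0,0,0],"dp":[0,0,2],"grip":5},{"twist":[0,0,0],"dp":[0,0,2],"grip":5},{"twist":[0,0,0],"dp":[0,0,2],"grip":5},{"twist":[0,0,0],"dp":[0,0,1.5],"grip":5},{"twist":[0,0,0],"dp":[0,0,1],"grip":5},{"twist":[0,0,0],"dp":[0,0,0],"grip":5}]' 25; python3 st.py
python3 -m handwheel '[{"twist":[0,0,-1],"dp":[-0.1,2,0],"grip":5},{"twist":[0,0,-1],"dp":[-0.1,4,0],"grip":5},{"twist":[0,0,-1],"dp":[-0.1,4.5,0],"grip":5},{"twist":[0,0,-1],"dp":[-0.1,4.5,0],"grip":5},{"twist":[0,0,-1],"dp":[-0.1,4.5,0],"grip":5},{"twist":[0,0,-1],"dp":[-0.1,4.5,0],"grip":5},{"twist":[0,0,-1],"dp":[-0.1,4.5,0],"grip":5},{"twist":[0,0,-1],"dp":[-0.1,4,0],"grip":5},{"twist":[0,0,-1],"dp":[0,2.3,0],"grip":5},{"twist":[0,0,-0.4],"dp":[0,1,0],"grip":5}]' 25; python3 st.py
python3 - <<'E'
from h import *
from rig import snapshot
ims=[]
for n in("scene","top"):
    s=snapshot(n);np.savez(f"pics/{n}1.npz",**s)
    f=s["frame"]
    ims.append(cv2.resize(f[90:240,180:380] if n=="scene" else f[150:300,100:300],(400,300),interpolation=2))
cv2.imwrite("pics/c3.png",cv2.resize(np.hstack(ims),None,fx=1,fy=1)[:,:,::-1])
E
```

```text
t: 5.1
eef_pos: [0.5459, -0.1842, 0.1603]
ee_rot: [0.962, 0.273, 0.0, 0.0]
contact_force: [-0.5, -0.2, -5.1]
opening: 0.605
t 5.1 p [ 0.5459 -0.1842  0.1603] yaw 31.64 z [ 8.e-04 -6.e-04 -1.e+00] F [-0.54 -0.19 -5.15] T [-0.03 -0.16 -0.02] op 56.3
t: 6.35
eef_pos: [0.5369, 0.1752, 0.1587]
ee_rot: [0.981, 0.194, -0.001, -0.0]
contact_force: [-0.3, -1.2, -4.1]
opening: 0.605
t 6.35 p [0.5369 0.1752 0.1587] yaw 22.34 z [-1.9e-03 -3.0e-04 -1.0e+00] F [-0.33 -1.17 -4.08] T [-0.02 -0.14  0.01] op 56.3
```

View pics/c3.png

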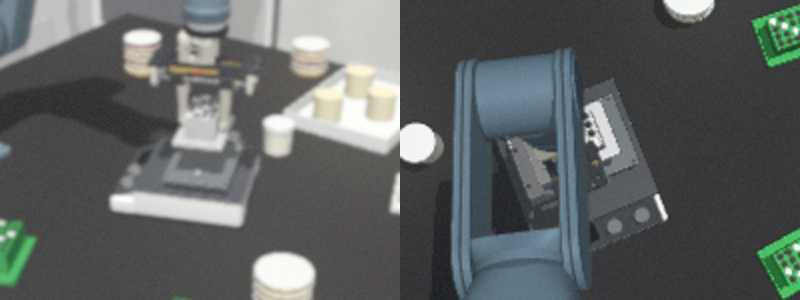

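```bash
python3 -m handwheel '[{"twist":[0,0,0],"dp":[0.1,-0.2,-0.5],"grip":5},{"twist":[0,0,0],"dp":[0,0,-1],"grip":5},{"twist":[0,0,0],"dp":[0,0,-1],"grip":5},{"twist":[0,0,0],"dp":[0,0,-1],"grip":5},{"twist":[0,0,0],"dp":[0,0,-0.5],"grip":5},{"twist":[0,0,0],"dp":[0,0,-0.4],"grip":5},{"twist":[0,0,0],"dp":[0,0,-0.2],"grip":5},{"twist":[0,0,0],"dp":[0,0,-0.1],"grip":5},{"twist":[0,0,0],"dp":[0,0,0],"grip":5},{"twist":[0,0,0],"dp":[0,0,0],"grip":5}]' 25; python3 st.py
python3 - <<'E'
from h import *
from rig import snapshot
ims=[]
for n in("scene","top"):
    s=snapshot(n);np.savez(f"pics/{n}2.npz",**s)
    f=s["frame"]
    ims.append(cv2.resize(f[130:220,220:340] if n=="scene" else f[185:275,140:260],(400,300),interpolation=2))
cv2.imwrite("pics/c4.png",np.hstack(ims)[:,:,::-1])
E
```

```text
t: 7.7
eef_pos: [0.5389, 0.172, 0.1129]
ee_rot: [0.981, 0.193, 0.0, 0.0]
contact_force: [-0.4, 0.4, -4.1]
opening: 0.599
t 7.7 p [0.5389 0.172  0.1129] yaw 22.25 z [ 5.e-04  0.e+00 -1.e+00] F [-0.39  0.4  -4.14] T [-0.03 -0.11  0.02] op 55.7
```

View pics/c4.png

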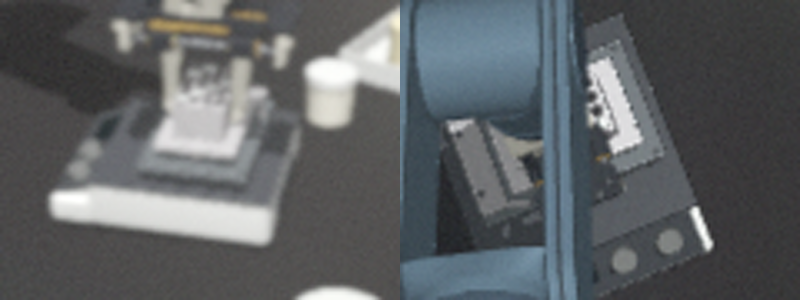

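```bash
python3 - <<'E'
from h import *
t=load("pics/top2.npz");home=np.array([.5307,.1904]);a=np.radians(22.4)
M=np.array([[np.cos(a),np.sin(a)],[-np.sin(a),np.cos(a)]])
f=t["frame"][185:275,140:260]
im=cv2.resize(t["frame"][190:245,185:230],None,fx=12,fy=10.9,interpolation=cv2.INTER_CUBIC)
cv2.imwrite("pics/c5.png",im[:,:,::-1])
L=lambda px,z:np.round(((ray(t,px,z)[:,:2]-home)@M.T)*1000,1).tolist()
print("foot",L([[204.5,202.4],[212,227]],.106),"deck",L([[205.1,197.6],[218.6,231.5]],.086))
print("tcp",(M@(np.array([.5389,.172])-home)*1000).round(1))
# mask measure of foot rear edge
g=t["frame"].mean(2).astype(np.float32)
ex,ey=M
for u in(.0,.01,.02,.03,.037):
    ds=np.arange(-.11,-.06,.001);P=home+u*ex+ds[:,None]*ey
    q=proj(t,np.c_[P,np.full(len(ds),.106)]).astype(np.float32)[None];v=cv2.remap(g,q[...,0],q[...,1],1)[0]
    print(u,round(ds[np.gradient(v).argmax()]*1000), end=' ')
for v0 in(-.07,-.06,-.05):
    ds=np.arange(.03,.06,.001);P=home+v0*ey+ds[:,None]*ex
    q=proj(t,np.c_[P,np.full(len(ds),.106)]).astype(np.float32)[None];v=cv2.remap(g,q[...,0],q[...,1],1)[0]
    print("x",v0,round(ds[np.gradient(v).argmin()]*1000))
E
```

```text
foot [[37.9, -89.3], [-42.4, -82.4]] deck [[55.5, -96.0], [-60.6, -95.4]]
tcp [  0.6 -20.1]
0.0 -85 0.01 -85 0.02 -84 0.03 -84 0.037 -83 x -0.07 43
x -0.06 42
x -0.05 36
```

View pics/c5.png

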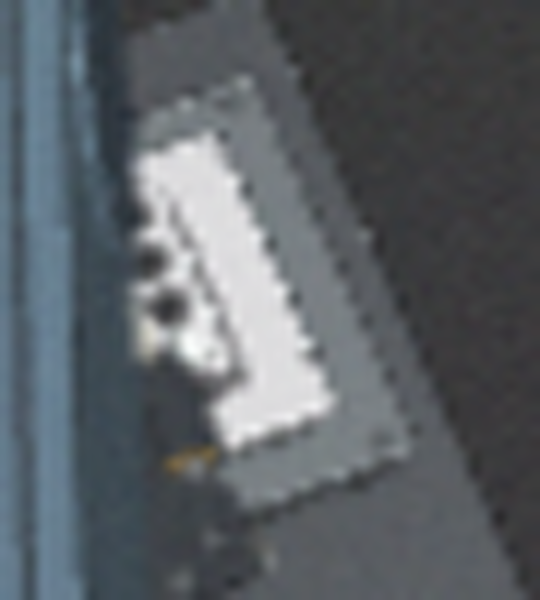

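The foot's rear edge is at local y about -84.5, so the block's centre is at about -20.5 with x near 0. I'll shift it 2 mm toward +y and creep down.

```bash
python3 -m handwheel '[{"twist":[0,0,0],"dp":[-0.1,0.2,-0.1],"grip":5},{"twist":[0,0,0],"dp":[0,0,-0.1],"grip":5},{"twist":[0,0,0],"dp":[0,0,-0.1],"grip":5},{"twist":[0,0,0],"dp":[0,0,-0.1],"grip":5},{"twist":[0,0,0],"dp":[0,0,-0.1],"grip":5},{"twist":[0,0,0],"dp":[0,0,-0.1],"grip":5},{"twist":[0,0,0],"dp":[0,0,-0.1],"grip":5},{"twist":[0,0,0],"dp":[0,0,-0.1],"grip":5},{"twist":[0,0,0],"dp":[0,0,-0.1],"grip":5},{"twist":[0,0,0],"dp":[0,0,0],"grip":5}]' 25; python3 st.py
```

```text
t: 9.05
eef_pos: [0.5377, 0.174, 0.1036]
ee_rot: [0.981, 0.193, -0.0, 0.0]
contact_force: [0.2, 0.9, -3.2]
opening: 0.599
t 9.05 p [0.5377 0.174  0.1036] yaw 22.24 z [-0.e+00 -1.e-04 -1.e+00] F [ 0.18  0.92 -3.2 ] T [-0.13 -0.06  0.01] op 55.7
```

Pressing the pin has taken about 1 N off the weight, as expected. I'll go on in 0.3 to 0.5 mm steps.

```bash
python3 -m handwheel '[{"twist":[0,0,0],"dp":[0,0,-0.04],"grip":5},{"twist":[0,0,0],"dp":[0,0,-0.04],"grip":5},{"twist":[0,0,0],"dp":[0,0,-0.04],"grip":5},{"twist":[0,0,0],"dp":[0,0,-0.03],"grip":5},{"twist":[0,0,0],"dp":[0,0,-0.03],"grip":5},{"twist":[0,0,0],"dp":[0,0,-0.02],"grip":5},{"twist":[0,0,0],"dp":[0,0,0],"grip":5},{"twist":[0,0,0],"dp":[0,0,0],"grip":5},{"twist":[0,0,0],"dp":[0,0,0],"grip":5},{"twist":[0,0,0],"dp":[0,0,0],"grip":5}]' 25; python3 st.py
```

```text
t: 10.3
eef_pos: [0.5378, 0.174, 0.1017]
ee_rot: [0.981, 0.193, 0.0, 0.0]
contact_force: [0.2, -0.3, -4.7]
opening: 0.602
t 10.3 p [0.5378 0.174  0.1017] yaw 22.24 z [ 0. -0. -1.] F [ 0.19 -0.35 -4.73] T [-0.09 -0.1  -0.01] op 56.0
```

```bash
python3 -m handwheel '[{"twist":[0,0,0],"dp":[0,0,-0.02],"grip":5},{"twist":[0,0,0],"dp":[0,0,-0.02],"grip":5},{"twist":[0,0,0],"dp":[0,0,-0.02],"grip":5},{"twist":[0,0,0],"dp":[0,0,-0.02],"grip":5},{"twist":[0,0,0],"dp":[0,0,0],"grip":5},{"twist":[0,0,0],"dp":[0,0,0],"grip":5},{"twist":[0,0,0],"dp":[0,0,0],"grip":5},{"twist":[0,0,0],"dp":[0,0,0],"grip":5},{"twist":[0,0,0],"dp":[0,0,0],"grip":5},{"twist":[0,0,0],"dp":[0,0,0],"grip":5}]' 25; python3 st.py
python3 - <<'E'
from h import *
from rig import snapshot
from st import st
s=snapshot("scene");np.savez("pics/scene3.npz",**s);st();crop(s,225,130,110,80,7,"pics/c6.png")
E
```

```text
t: 11.55
eef_pos: [0.5377, 0.174, 0.1009]
ee_rot: [0.981, 0.193, 0.0, -0.0]
contact_force: [0.5, -1.4, -3.9]
opening: 0.599
t 11.55 p [0.5377 0.174  0.1009] yaw 22.24 z [ 0.  0. -1.] F [ 0.52 -1.38 -3.87] T [-0.13 -0.16  0.03] op 55.7
t 11.6 p [0.5377 0.174  0.1009] yaw 22.24 z [ 0. -0. -1.] F [-0.32 -0.68 -4.34] T [-0.19 -0.11 -0.05] op 56.0
```

View pics/c6.png

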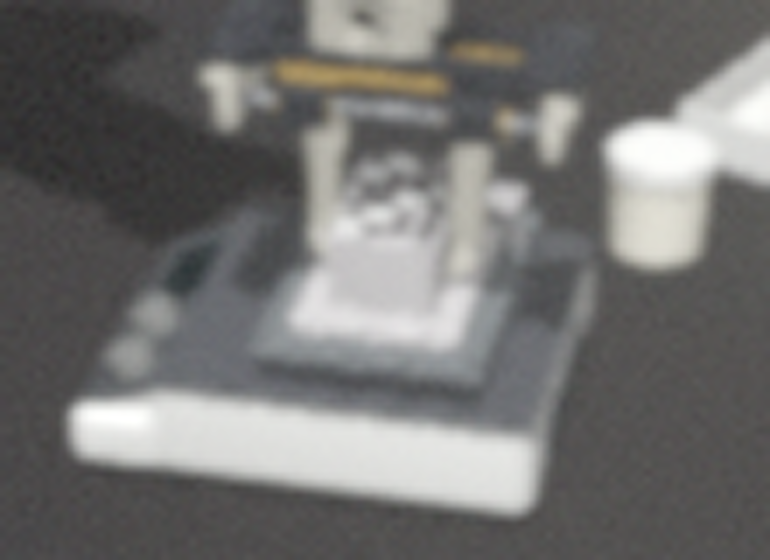

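```bash
python3 -m handwheel '[{"twist":[0,0,0],"dp":[0,0,-0.02],"grip":5},{"twist":[0,0,0],"dp":[0,0,-0.02],"grip":5},{"twist":[0,0,0],"dp":[0,0,-0.02],"grip":5},{"twist":[0,0,0],"dp":[0,0,0],"grip":5},{"twist":[0,0,0],"dp":[0,0,0],"grip":5},{"twist":[0,0,0],"dp":[0,0,0],"grip":5},{"twist":[0,0,0],"dp":[0,0,0],"grip":5},{"twist":[0,0,0],"dp":[0,0,0],"grip":5},{"twist":[0,0,0],"dp":[0,0,0],"grip":5},{"twist":[0,0,0],"dp":[0,0,0],"grip":5}]' 25; python3 st.py
```

```text
t: 12.85
eef_pos: [0.5381, 0.1741, 0.1007]
ee_rot: [0.981, 0.193, 0.0, -0.0]
contact_force: [-0.7, -0.2, 5.3]
opening: 0.595
t 12.85 p [0.5381 0.1741 0.1007] yaw 22.24 z [ 1.e-03  2.e-04 -1.e+00] F [-0.71 -0.16  5.28] T [0.04 0.14 0.01] op 55.4
```

Contact: the deck now carries about 10 N. I'll release briefly so the block settles flat, then regrip.

```bash
python3 -m handwheel '[{"twist":[0,0,0],"dp":[0,0,0.03],"grip":5},{"twist":[0,0,0],"dp":[0,0,0],"grip":6.2},{"twist":[0,0,0],"dp":[0,0,0],"grip":6.4},{"twist":[0,0,0],"dp":[0,0,0.02],"grip":6.4},{"twist":[0,0,0],"dp":[0,0,0],"grip":6.4},{"twist":[0,0,0],"dp":[0,0,0],"grip":5.8},{"twist":[0,0,0],"dp":[0,0,0],"grip":5},{"twist":[0,0,0],"dp":[0,0,0],"grip":5},{"twist":[0,0,0],"dp":[0,0,0],"grip":5},{"twist":[0,0,0],"dp":[0,0,0],"grip":5}]' 20; python3 st.py
python3 - <<'E'
from h import *
from rig import snapshot
from st import st
ims=[]
for n in("scene","top"):
    s=snapshot(n);np.savez(f"pics/{n}4.npz",**s)
    f=s["frame"]
    ims.append(cv2.resize(f[140:205,245:315] if n=="scene" else f[185:250,175:245],(400,371),interpolation=2))
cv2.imwrite("pics/c7.png",np.hstack(ims)[:,:,::-1]);st()
E
```

```text
t: 14.1
eef_pos: [0.5378, 0.174, 0.1007]
ee_rot: [0.981, 0.193, 0.0, -0.0]
contact_force: [0.6, 0.4, -0.6]
opening: 0.599
t 14.1 p [0.5378 0.174  0.1007] yaw 22.24 z [ 1.e-04  0.e+00 -1.e+00] F [ 0.57  0.41 -0.64] T [-0.02 -0.19  0.02] op 55.7
t 14.2 p [0.5378 0.174  0.1007] yaw 22.24 z [ 1.e-04  0.e+00 -1.e+00] F [ 0.58 -0.19 -0.99] T [-0.09 -0.25  0.02] op 56.2
```

View pics/c7.png

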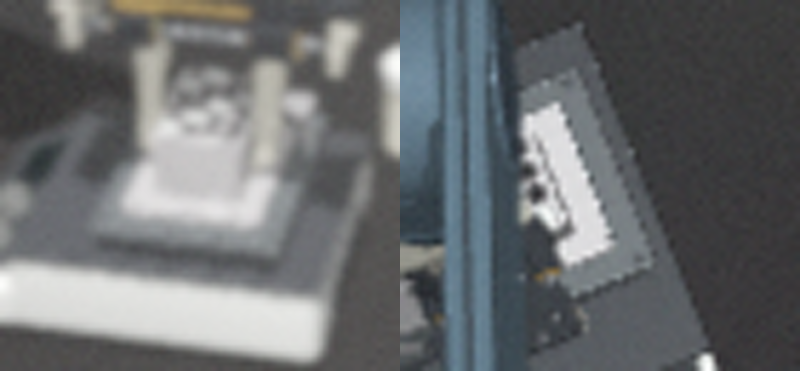

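The block is flat on the deck and covers the pin. Now I'll slide it along deck +y, direction (-0.38, 0.92).

```bash
python3 -m handwheel '[{"twist":[0,0,0],"dp":[-0.03,0.07,0],"grip":5},{"twist":[0,0,0],"dp":[-0.06,0.14,0],"grip":5},{"twist":[0,0,0],"dp":[-0.05,0.13,0],"grip":5},{"twist":[0,0,0],"dp":[-0.06,0.14,0],"grip":5},{"twist":[0,0,0],"dp":[-0.06,0.14,0],"grip":5},{"twist":[0,0,0],"dp":[-0.05,0.13,0],"grip":5},{"twist":[0,0,0],"dp":[-0.06,0.14,0],"grip":5},{"twist":[0,0,0],"dp":[-0.06,0.14,0],"grip":5},{"twist":[0,0,0],"dp":[-0.03,0.07,0],"grip":5},{"twist":[0,0,0],"dp":[0,0,0],"grip":5}]' 20
cat >> st.py <<'E'
    o=r.get_obs();a=np.radians(22.4);ex=np.array([np.cos(a),np.sin(a)]);ey=np.array([-ex[1],ex[0]])
    d=o["eef_pos"][:2]-np.array([.5307,.1904]);F=np.array(o["contact_force"][:2])
    print("local tcp mm",(d@ex*1000).round(1),(d@ey*1000).round(1),"F local",(F@ex).round(1),(F@ey).round(1))
E
cat > look.py <<'E'
import sys
from h import *
from rig import snapshot
k=sys.argv[1];ims=[]
for n in("scene","top"):
    s=snapshot(n);np.savez(f"pics/{n}{k}.npz",**s);f=s["frame"]
    ims.append(cv2.resize(f[140:205,245:315] if n=="scene" else f[185:250,175:245],(400,371),interpolation=2))
cv2.imwrite(f"pics/l{k}.png",np.hstack(ims)[:,:,::-1])
t=s;home=np.array([.5307,.1904]);a=np.radians(22.4)
ex=np.array([np.cos(a),np.sin(a)]);ey=np.array([-ex[1],ex[0]])
g=t["frame"].mean(2).astype(np.float32);fr=[];dk=[]
for u in np.arange(-.01,.04,.005):
    for z,lo,hi,out in((.094,-.095,-.035,fr),(.086,-.115,-.075,dk)):
        ds=np.arange(lo,hi,.0005);P=home+u*ex+ds[:,None]*ey
        q=proj(t,np.c_[P,np.full(len(ds),z)]).astype(np.float32)[None];v=cv2.GaussianBlur(cv2.remap(g,q[...,0],q[...,1],1),(9,1),2)[0]
        out.append(round(ds[np.gradient(v).argmax()]*1000,1))
print("foot rear",fr,"deck rear",dk,"medians",np.median(fr),np.median(dk))
E
python3 st.py; python3 look.py 5
```

```text
t: 15.45
eef_pos: [0.5331, 0.1851, 0.1008]
ee_rot: [0.981, 0.193, -0.0, -0.0]
contact_force: [1.0, -0.8, 0.3]
opening: 0.599
foot rear [np.float64(-69.5), np.float64(-70.5), np.float64(-69.5), np.float64(-69.0), np.float64(-70.0), np.float64(-69.5), np.float64(-70.0), np.float64(-69.5), np.float64(-70.5), np.float64(-70.0)] deck rear [np.float64(-108.5), np.float64(-94.0), np.float64(-95.5), np.float64(-110.0), np.float64(-109.5), np.float64(-95.0), np.float64(-93.5), np.float64(-109.0), np.float64(-94.0), np.float64(-95.5)] medians -69.75 -95.5  File "st.py", line 9
    o=r.get_obs();a=np.radians(22.4);ex=np.array([np.cos(a),np.sin(a)]);ey=np.array([-ex[1],ex[0]])
IndentationError: unexpected indent
```

View pics/l5.png

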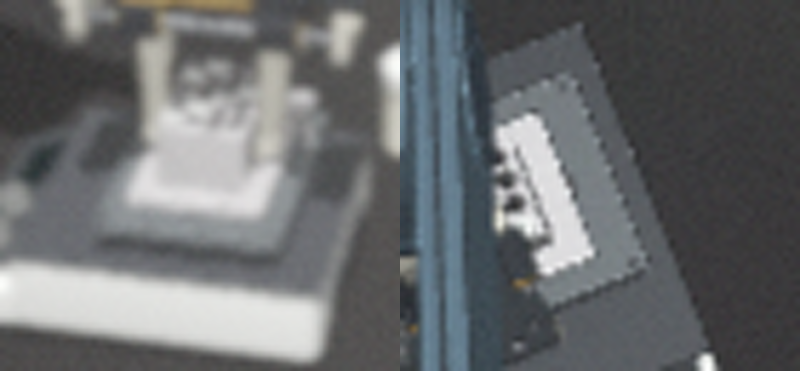

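```bash
python3 - <<'E'
L=open('st.py').read().split('\n');i=[k for k,l in enumerate(L) if l.startswith('if __name__')][0]
m=L.pop(i);j=[k for k,l in enumerate(L) if l.startswith('    return')][0];L.pop(j)
open('st.py','w').write('\n'.join([l for l in L if l]+[m,'']))
E
python3 -m handwheel '[{"twist":[0,0,0],"dp":[-0.02,0.05,0],"grip":5},{"twist":[0,0,0],"dp":[-0.03,0.07,0],"grip":5},{"twist":[0,0,0],"dp":[-0.03,0.07,0],"grip":5},{"twist":[0,0,0],"dp":[-0.03,0.07,0],"grip":5},{"twist":[0,0,0],"dp":[-0.03,0.07,0],"grip":5},{"twist":[0,0,0],"dp":[-0.03,0.07,0],"grip":5},{"twist":[0,0,0],"dp":[-0.02,0.06,0],"grip":5},{"twist":[0,0,0],"dp":[-0.02,0.05,0],"grip":5},{"twist":[0,0,0],"dp":[-0.02,0.04,0],"grip":5},{"twist":[0,0,0],"dp":[0,0,0],"grip":5}]' 20; python3 st.py; python3 look.py 6
```

```text
t: 16.8
eef_pos: [0.5308, 0.1906, 0.1007]
ee_rot: [0.981, 0.193, 0.0, -0.0]
contact_force: [1.6, -1.9, -0.9]
opening: 0.605
t 16.8 p [0.5308 0.1906 0.1007] yaw 22.25 z [-0.e+00  1.e-04 -1.e+00] F [ 1.57 -1.87 -0.89] T [-0.4  -0.24 -0.02] op 56.3
local tcp mm 0.2 0.1 F local 0.7 -2.3
foot rear [np.float64(-63.0), np.float64(-64.0), np.float64(-63.5), np.float64(-64.5), np.float64(-63.5), np.float64(-64.5), np.float64(-64.0), np.float64(-63.0), np.float64(-64.5), np.float64(-63.5)] deck rear [np.float64(-108.5), np.float64(-94.0), np.float64(-109.0), np.float64(-110.0), np.float64(-93.5), np.float64(-95.0), np.float64(-94.0), np.float64(-109.0), np.float64(-94.0), np.float64(-95.0)] medians -63.75 -95.0
```

View pics/l6.png

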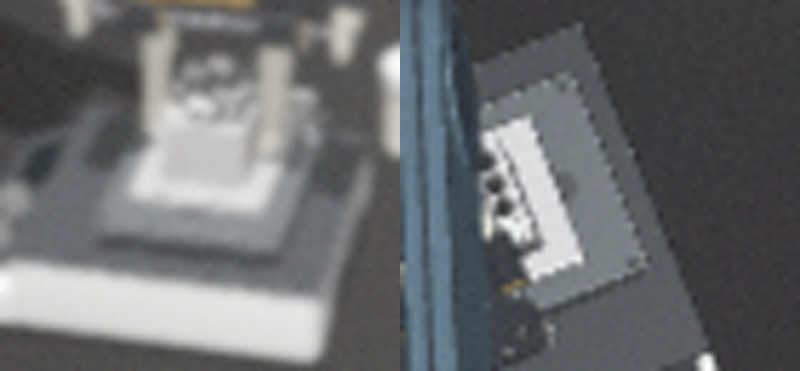

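The pin's edge is now coming into view behind the foot at picture position (570,187), still pressed down. The force is only 2.3 N of drag. I'll go on in smaller steps.

```bash
python3 -m handwheel '[{"twist":[0,0,0],"dp":[-0.01,0.03,0],"grip":5},{"twist":[0,0,0],"dp":[-0.01,0.03,0],"grip":5},{"twist":[0,0,0],"dp":[-0.01,0.03,0],"grip":5},{"twist":[0,0,0],"dp":[-0.01,0.02,0],"grip":5},{"twist":[0,0,0],"dp":[-0.01,0.03,0],"grip":5},{"twist":[0,0,0],"dp":[-0.01,0.02,0],"grip":5},{"twist":[0,0,0],"dp":[-0.01,0.02,0],"grip":5},{"twist":[0,0,0],"dp":[0,0,0],"grip":5},{"twist":[0,0,0],"dp":[0,0,0],"grip":5},{"twist":[0,0,0],"dp":[0,0,0],"grip":5}]' 20; python3 st.py; python3 look.py 7
```

```text
t: 18.15
eef_pos: [0.5302, 0.1922, 0.1008]
ee_rot: [0.981, 0.193, 0.0, 0.0]
contact_force: [1.2, -4.8, -0.4]
opening: 0.6
t 18.15 p [0.5302 0.1922 0.1008] yaw 22.25 z [ 2.e-04 -1.e-04 -1.e+00] F [ 1.24 -4.8  -0.44] T [-0.87 -0.42  0.06] op 55.8
local tcp mm 0.3 1.9 F local -0.7 -4.9
foot rear [np.float64(-62.5), np.float64(-61.5), np.float64(-63.0), np.float64(-61.5), np.float64(-62.5), np.float64(-62.0), np.float64(-63.0), np.float64(-62.5), np.float64(-61.5), np.float64(-63.5)] deck rear [np.float64(-108.5), np.float64(-94.0), np.float64(-109.0), np.float64(-110.0), np.float64(-93.0), np.float64(-95.0), np.float64(-93.5), np.float64(-109.0), np.float64(-94.0), np.float64(-95.5)] medians -62.5 -95.25
```

View pics/l7.png

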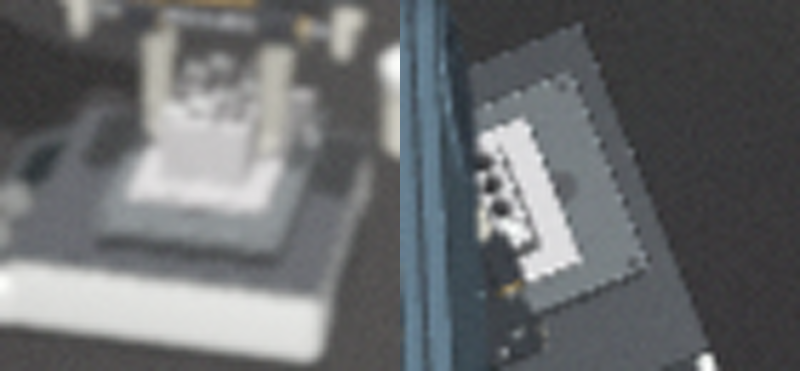

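The bar is engaged, with 4.9 N total. It should need about 2 mm more and end at about 7.5 N.

```bash
python3 -m handwheel '[{"twist":[0,0,0],"dp":[-0.01,0.02,0],"grip":5},{"twist":[0,0,0],"dp":[0,0.01,0],"grip":5},{"twist":[0,0,0],"dp":[-0.01,0.02,0],"grip":5},{"twist":[0,0,0],"dp":[-0.01,0.02,0],"grip":5},{"twist":[0,0,0],"dp":[0,0.01,0],"grip":5},{"twist":[0,0,0],"dp":[-0.01,0.02,0],"grip":5},{"twist":[0,0,0],"dp":[-0.01,0.02,0],"grip":5},{"twist":[0,0,0],"dp":[0,0,0],"grip":5},{"twist":[0,0,0],"dp":[0,0,0],"grip":5},{"twist":[0,0,0],"dp":[0,0,0],"grip":5}]' 20; python3 st.py; python3 look.py 8
```

```text
t: 19.5
eef_pos: [0.5299, 0.1931, 0.1008]
ee_rot: [0.981, 0.193, 0.0, 0.0]
contact_force: [2.6, -5.5, -0.3]
opening: 0.601
t 19.5 p [0.5299 0.1931 0.1008] yaw 22.24 z [ 4.e-04 -6.e-04 -1.e+00] F [ 2.58 -5.54 -0.31] T [-1.09 -0.47  0.11] op 55.9
local tcp mm 0.3 2.8 F local 0.3 -6.1
foot rear [np.float64(-61.0), np.float64(-61.0), np.float64(-62.0), np.float64(-61.0), np.float64(-60.5), np.float64(-62.0), np.float64(-40.5), np.float64(-61.0), np.float64(-61.5), np.float64(-61.0)] deck rear [np.float64(-94.5), np.float64(-94.0), np.float64(-95.0), np.float64(-110.0), np.float64(-93.5), np.float64(-95.0), np.float64(-93.5), np.float64(-108.5), np.float64(-94.0), np.float64(-95.0)] medians -61.0 -94.75
```

View pics/l8.png

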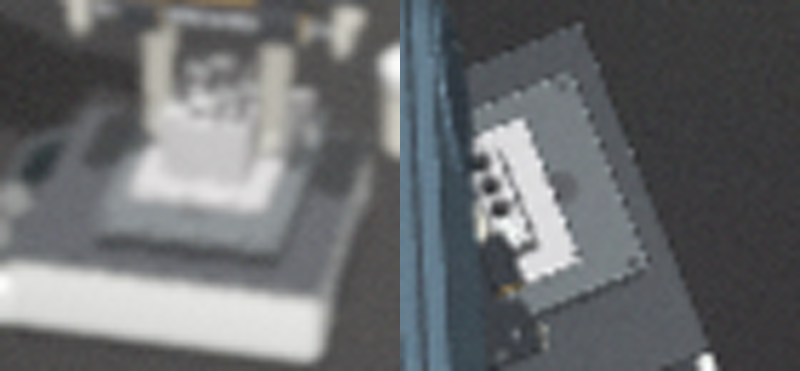

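```bash
python3 -m handwheel '[{"twist":[0,0,0],"dp":[-0.01,0.02,0],"grip":5},{"twist":[0,0,0],"dp":[0,0.01,0],"grip":5},{"twist":[0,0,0],"dp":[-0.01,0.02,0],"grip":5},{"twist":[0,0,0],"dp":[0,0.01,0],"grip":5},{"twist":[0,0,0],"dp":[-0.01,0.02,0],"grip":5},{"twist":[0,0,0],"dp":[0,0,0],"grip":5},{"twist":[0,0,0],"dp":[0,0,0],"grip":5},{"twist":[0,0,0],"dp":[0,0,0],"grip":5},{"twist":[0,0,0],"dp":[0,0,0],"grip":5},{"twist":[0,0,0],"dp":[0,0,0],"grip":5}]' 20; python3 st.py; python3 look.py 9
```

```text
t: 20.85
eef_pos: [0.5295, 0.1939, 0.1008]
ee_rot: [0.981, 0.193, 0.0, 0.0]
contact_force: [2.5, -6.0, -2.0]
opening: 0.602
t 20.85 p [0.5295 0.1939 0.1008] yaw 22.25 z [ 3.e-04 -5.e-04 -1.e+00] F [ 2.5  -5.97 -2.  ] T [-1.08 -0.43  0.08] op 56.0
local tcp mm 0.3 3.7 F local 0.0 -6.5
foot rear [np.float64(-59.5), np.float64(-60.5), np.float64(-40.0), np.float64(-59.5), np.float64(-60.0), np.float64(-60.0), np.float64(-60.5), np.float64(-60.0), np.float64(-61.0), np.float64(-60.0)] deck rear [np.float64(-108.5), np.float64(-94.0), np.float64(-109.0), np.float64(-110.0), np.float64(-93.5), np.float64(-95.0), np.float64(-93.5), np.float64(-109.0), np.float64(-94.0), np.float64(-95.0)] medians -60.0 -95.0
```

View pics/l9.png

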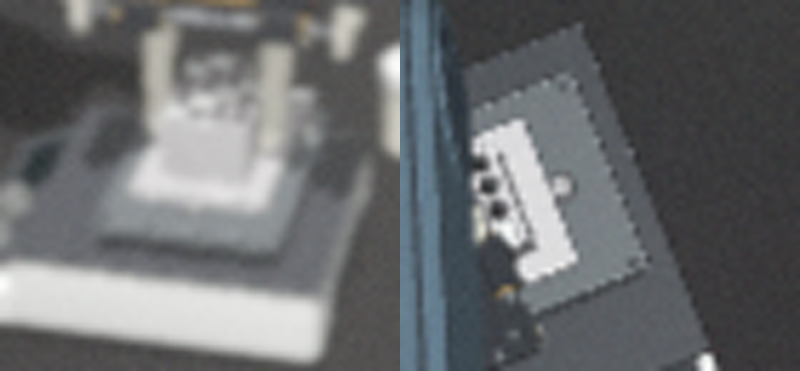

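The pin now shows bright at (563,186) behind the foot, so it has snapped up at 6.5 N. I'll ease back slightly onto the pin, open the fingers, and rise.

```bash
python3 -m handwheel '[{"twist":[0,0,0],"dp":[0.01,-0.02,0],"grip":5},{"twist":[0,0,0],"dp":[0.01,-0.02,0],"grip":5},{"twist":[0,0,0],"dp":[0,0,0],"grip":5.6},{"twist":[0,0,0],"dp":[0,0,0],"grip":6},{"twist":[0,0,0],"dp":[0,0,0],"grip":6.5},{"twist":[0,0,0],"dp":[0,0,0],"grip":7},{"twist":[0,0,0],"dp":[0,0,0],"grip":7.4},{"twist":[0,0,0],"dp":[0,0,0],"grip":7.4},{"twist":[0,0,0],"dp":[0,0,0],"grip":7.4},{"twist":[0,0,0],"dp":[0,0,0],"grip":7.4}]' 20; python3 st.py; python3 look.py 10
```

```text
t: 22.2
eef_pos: [0.5295, 0.1939, 0.1008]
ee_rot: [0.981, 0.193, 0.0, -0.0]
contact_force: [0.9, -0.6, -0.6]
opening: 0.794
t 22.2 p [0.5295 0.1939 0.1008] yaw 22.24 z [ 0.  0. -1.] F [ 0.91 -0.62 -0.6 ] T [-0.1  -0.11  0.03] op 73.8
local tcp mm 0.3 3.7 F local 0.6 -0.9
foot rear [np.float64(-60.0), np.float64(-60.5), np.float64(-59.5), np.float64(-61.0), np.float64(-60.5), np.float64(-60.0), np.float64(-60.5), np.float64(-60.0), np.float64(-61.0), np.float64(-60.0)] deck rear [np.float64(-108.5), np.float64(-94.0), np.float64(-95.0), np.float64(-110.0), np.float64(-93.5), np.float64(-95.0), np.float64(-93.5), np.float64(-109.0), np.float64(-94.0), np.float64(-95.0)] medians -60.25 -95.0
```

View pics/l10.png

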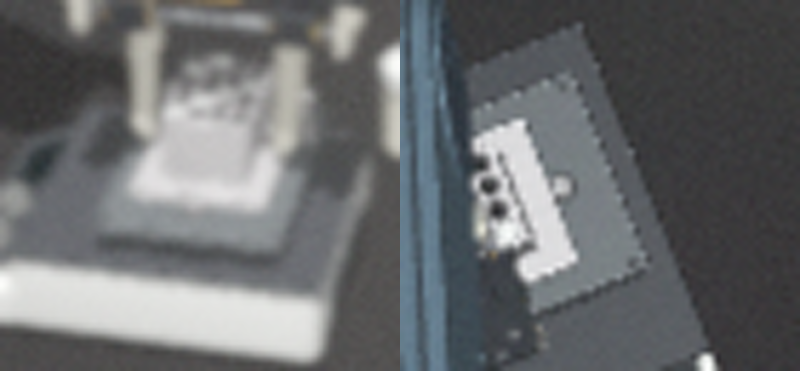

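The fingers are clear, and the foot is held against the standing pin. Next I'll raise the arm and swing it away so the cameras can see.

```bash
python3 -m handwheel '[{"twist":[0,0,0],"dp":[0,0,0.5],"grip":7.4},{"twist":[0,0,0],"dp":[0,0,1.5],"grip":7.4},{"twist":[0,0,0],"dp":[0,0,2],"grip":7.4},{"twist":[0,0,0],"dp":[0,0,2],"grip":7.4},{"twist":[0,0,0],"dp":[0,0,2],"grip":7.4},{"twist":[0,0,0],"dp":[0,0,2],"grip":7.4},{"twist":[0,0,0],"dp":[0,0,2],"grip":7.4},{"twist":[0,0,0],"dp":[0,-3,1],"grip":7.4},{"twist":[0,0,0],"dp":[0,-4,0],"grip":7.4},{"twist":[0,0,0],"dp":[0,-4,0],"grip":7.4}]' 20
python3 -m handwheel '[{"twist":[0,0,0],"dp":[-1,-4,0],"grip":7.4},{"twist":[0,0,0],"dp":[-1,-4,0],"grip":7.4},{"twist":[0,0,0],"dp":[-1,-4,0],"grip":7.4},{"twist":[0,0,0],"dp":[-1,-4,0],"grip":7.4},{"twist":[0,0,0],"dp":[-1,-4,0],"grip":7.4},{"twist":[0,0,0],"dp":[-1,-4,0],"grip":7.4},{"twist":[0,0,0],"dp":[-1,-4,0],"grip":7.4},{"twist":[0,0,0],"dp":[0,-2,0],"grip":7.4},{"twist":[0,0,0],"dp":[0,0,0],"grip":7.4},{"twist":[0,0,0],"dp":[0,0,0],"grip":7.4}]' 20
python3 - <<'E'
from meas import *
from rig import snapshot
ims=[]
for n in("scene","top"):
    s=snapshot(n);np.savez(f"pics/{n}11.npz",**s);f=s["frame"]
    ims.append(cv2.resize(f[135:210,235:325] if n=="scene" else f[185:285,140:240],(400,400),interpolation=2))
cv2.imwrite("pics/f.png",np.hstack(ims)[:,:,::-1])
cv2.imwrite("pics/f2.png",s["frame"][:,:,::-1])
E
python3 st.py
```

```text
t: 23.55
eef_pos: [0.5297, 0.083, 0.2324]
ee_rot: [0.981, 0.193, 0.001, 0.0]
contact_force: [0.7, -0.2, 0.1]
opening: 0.799
t: 24.8
eef_pos: [0.4598, -0.215, 0.2309]
ee_rot: [0.981, 0.193, 0.0, -0.0]
contact_force: [0.6, 1.7, 0.8]
opening: 0.795
t 24.9 p [ 0.4598 -0.2147  0.2308] yaw 22.33 z [ 0.e+00  5.e-04 -1.e+00] F [ 0.18  0.25 -0.25] T [-0.07 -0.11 -0.02] op 74.1
local tcp mm -219.9 -347.6 F local 0.3 0.2
```

View pics/f.png

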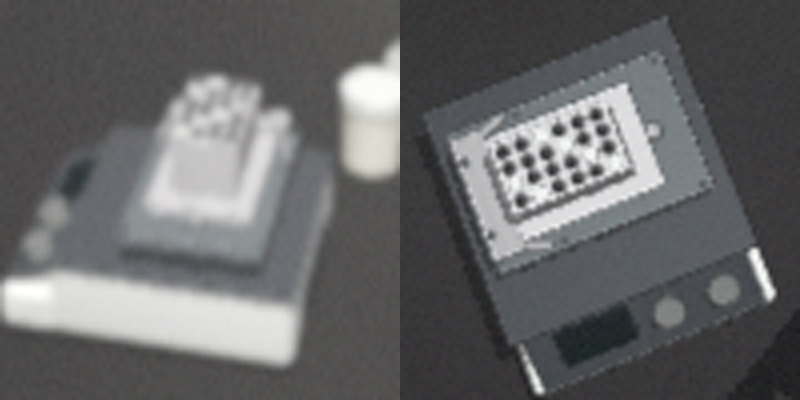

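View pics/f2.png

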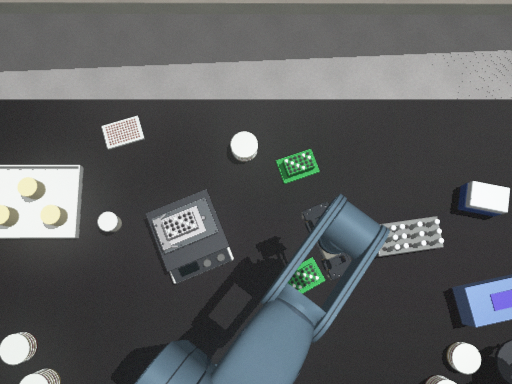

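The last pictures show the foot under the lip, the pin standing bright at crop position (655,130) just behind the foot, and the other things where they were. I'll hand the job in.

```bash
python3 -c "
from rig import r
print(r.sign_off())"
```

```text
the job is handed in; nothing more can be done
None
```

The aluminium tube block is locked on the shaker deck, and I handed the job in at about 25 s of the 61 s allowed. I gripped the block across its 56 mm body, set it flat on the deck with about 10 N of contact, and released and regripped it. I then slid it under the lip and against the pressure bar until the pin snapped up. The highest push I read was about 6.5 N; forces were read only at the end of each move.

- **Locked:** after I opened the fingers and moved away, the top view showed the foot under the lip and the pin standing up behind it. The foot's rear edge shifted less than 0.5 mm on release.
- **Other things on the bench:** the dishes, pot, look-alikes and rack appear unmoved in the final picture. I compared them by eye and did not measure them.
- **Weak check:** the reading of the deck's rear edge was noisy, jumping between two edges. I judged the latch from the pin's look and the force instead.

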